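# Sweep the leftover fittings off the assembly board

### The arm

A 6-joint arm with a two-finger parallel gripper is mounted at the origin on the work surface. World frame = base frame: x ahead of the robot, y to its left, z up, the work surface at z = 0. Lengths are in m, angles in rad, forces in N, time in s.
With the tool pointing down it reaches from about 0.225 to 0.725 m from the base axis. Payload 3.1 kg.
Tool frame: the origin (TCP) lies on the centre line of the jaws, within the pads' length; the fingertips stand 11 mm ahead of it and the grasp point (between the pads) lies 8 mm behind it; z points along the fingers, y is the line along which they close (so a half turn about z gives the same grasp; the last joint's range is limited). The gripper opens to 85 mm and grips with 20 to 120 N. Pads are 22 mm wide; open, the fingers measure 114 mm over their backs; the gripper's body (76 mm by 85 mm) begins 54 mm behind the grasp point. The pads swing forward as they close: fully open they stand 13 mm farther back than shut.
Start: joints at [1.153, 0.048, 0.099, 1.622, 0, 1.443], TCP at [0.15, 0.503, 0.242] pointing down, gripper open.
Joint ranges: [-2.91, 2.91], [-0.99, 1.94], [-1.21, 1.42], [-2.12, 2.29], [-1.49, 1.47], [-3.14, 3.14]. Speed limits (rad/s): [2.79, 2.79, 3.14, 3.14, 3.14, 3.14].

### API

Orientations are given as [roll, pitch, yaw] about the fixed x, y, z axes, in that order (R = Rz(yaw) Ry(pitch) Rx(roll)).
In Python, from workcell import sense, snapshot, sign_off gives the robot as it stands.
- The arm moves only by the shell command python3 -m inch 'ROWS'. ROWS is JSON, a list that holds one entry, the list of rows, each a list of 5 numbers: the closure in counts, from 0 (fully open) to 255 (shut), then the shift along the world's x, y, z in cm, then the turn about the world's z in rad. A call has 1 to 20 rows; each row is the pose to reach, as a shift and turn from the pose commanded when the call began; what a row does not reach only later rows make up. A row lasts 1/8 s, in which the tool goes at most 62.5 mm and 10.7 degrees, less where a joint would pass 70% of its speed; a pose out of reach is approached as far as the arm can. A call with a gripper value outside its range is refused whole. The fingers move at their own pace and stop on an object; the grip force is fixed at half the most. Time passes only in rows, so rows that repeat a pose let the fingers close. It gives the time, the measured TCP pose, the force, the opening and the grip force at its end, in the units of the state.
- sense(): the state, without advancing time (a new reading comes with each control period).
- snapshot(name): name is "scene" or "side" or "wrist"; returns a dict with "img" (400x640x3 uint8, red, green, blue), "fx", "fy", "cx", "cy" (pixels), "cam_to_world" (4x4, takes a point from camera to world coordinates). Camera axes: x right, y down, z forward; pixel columns grow to the right and rows downward; lengths in m; the calibration is good to about 2 mm. A picture is of the moment at which its call begins. There is no depth.
- sign_off(): hands the job in; it is judged then, once.
The state is a dict: "clock": time; "qpos": joint angles; "dq": joint speeds; "joint_torque": joint torques, N m; "tcp_pos": TCP position; "tool_rot": TCP orientation; "wrist_force": force on the tool from outside, world axes, zero at the start; "torque": the same for the moment, N m; "opening": finger opening in m; "grasp_force": force on a finger pad.
Only numpy, scipy, OpenCV 4.12 (cv2) and the standard library are available. Lean on these libraries where they do the work, as an engineer would, in place of code of your own. Each camera call takes 0.05 s, during which the arm holds its last target. There are 200 camera calls.

### The job

The valve job is finished, so clear the assembly board: with the fingertips, push the three leftover brass fittings with orange collars along the board and off its end so that all three drop into the blue tray. Only slide them - do not pick up, lift or carry any of them - and leave the valve, the regulator, the steel union, the jar and the can standing where they are.

Things in the scene. Friction and masses are not known exactly. Their poses are not given: they have to be found in the camera images.
- board: fixed assembly board with a grey top on an aluminium block: 280 mm along its x, 360 mm along its y, flat top 50 mm above the bench. A dark steel rail 10 mm wide and 10 mm higher than the top runs along each of its two long sides (inner faces at x = +-130 mm); both ends (y = +-180 mm) are open and a tray is at each. Origin: centre of its underside, at bench height. z up
- tray_blue: blue open plastic tray fixed against one of the two open ends of the board (either end, it changes), the one the fittings go into. 280 mm along its own x, 100 mm along its own y, 44 mm high outside, walls and floor 4-5 mm thick; its axes are parallel to the board's. Its rim is 6 mm below the board's top, 2 mm from the board's end. Origin: centre of its underside, at bench height
- tray_red: red open plastic tray fixed against one of the two open ends of the board (either end, it changes), not used, stays empty. 280 mm along its own x, 100 mm along its own y, 44 mm high outside, walls and floor 4-5 mm thick; its axes are parallel to the board's. Its rim is 6 mm below the board's top, 2 mm from the board's end. Origin: centre of its underside, at bench height
- fitting_a_mid (a point): brass hexagonal push-in fitting with an orange collar on top, about 90 g, standing upright on the board at the start: hexagon 36 mm across the corners (31 mm across the flats) and 18 mm high, round neck 24 mm in diameter and collar 20 mm in diameter above it, 29 mm high in all. This point lies on its axis, 14 mm above its underside. One of three alike
- fitting_b_mid (a point): brass hexagonal push-in fitting with an orange collar on top, about 90 g, standing upright on the board at the start: hexagon 36 mm across the corners (31 mm across the flats) and 18 mm high, round neck 24 mm in diameter and collar 20 mm in diameter above it, 29 mm high in all. This point lies on its axis, 14 mm above its underside. One of three alike
- fitting_c_mid (a point): brass hexagonal push-in fitting with an orange collar on top, about 90 g, standing upright on the board at the start: hexagon 36 mm across the corners (31 mm across the flats) and 18 mm high, round neck 24 mm in diameter and collar 20 mm in diameter above it, 29 mm high in all. This point lies on its axis, 14 mm above its underside. One of three alike
- valve: loose solenoid valve to be left alone, on the board near its far (+x) rail: aluminium base 26 x 55 x 22 mm high, black coil with a green top to 49 mm high. Origin: centre of its underside
- regulator: loose pressure regulator to be left alone, on the board near its far (+x) rail: black foot, grey 36 mm square body, blue knob, 56 mm high. Origin: centre of its underside
- union: loose plain steel hexagonal union to be left alone, on the board near its near (-x) rail: 26 mm across the corners, 32 mm high, no orange. Origin: centre of its underside
- jar: white jar with a red cap standing on the bench left of the board, 56 mm in diameter, 75 mm high, to be left alone. Origin: centre of its underside
- can: yellow can with a pale label and cap, standing on the bench right of the board, 52 mm in diameter, 120 mm high, to be left alone. Origin: centre of its underside

How it is judged:
By the outcome, as a careful person would: the job done as asked, in the order asked, and still so for the second after the job is handed in, with the robot touching nothing.
It also fails if it takes over 58 s, if anything falls off the work surface, if the arm or the gripper's body presses on something with over 40 N, if the wrist force passes 120 N, or if a joint passes its speed limit or range.

## Working session

There is one attempt and no reset: what is moved stays moved. The work goes in short steps, Python scripts to look and compute and a shell command to move; the robot and the scene stay as the last step left them, time stands still between calls to the robot, and variables do not carry over. Pictures are saved under pics/ and viewed, at most 10 in all, crops included, and the job is handed in when it is done.

```bash
mkdir -p pics; python3 - <<'E'
from workcell import sense,snapshot
import cv2,numpy as np
for n in("scene","side"):
    s=snapshot(n);cv2.imwrite(f"pics/{n}0.png",s["img"][:,:,::-1]);np.savez(f"{n}0.npz",**s)
    print(n,s["fx"],s["cx"],s["cy"],np.round(s["cam_to_world"],3).tolist())
st=sense();print(st["clock"],st["tcp_pos"],st["tool_rot"])
E
```

```text
scene 380.51871221029626 314.63210340316044 202.27629689475802 [[-0.456, 0.519, -0.723, 1.357], [0.89, 0.287, -0.355, 0.394], [0.024, -0.805, -0.592, 0.713], [0.0, 0.0, 0.0, 1.0]]
side 427.40490176754366 325.65788700878767 196.6439579100796 [[-0.993, -0.051, 0.11, 0.449], [-0.121, 0.51, -0.851, 0.948], [-0.013, -0.858, -0.513, 0.669], [0.0, 0.0, 0.0, 1.0]]
0.1 [0.14982463 0.50261784 0.2412061 ] [-3.13944684e+00 -2.58891359e-04  2.85180463e+00]
```

View pics/scene0.png

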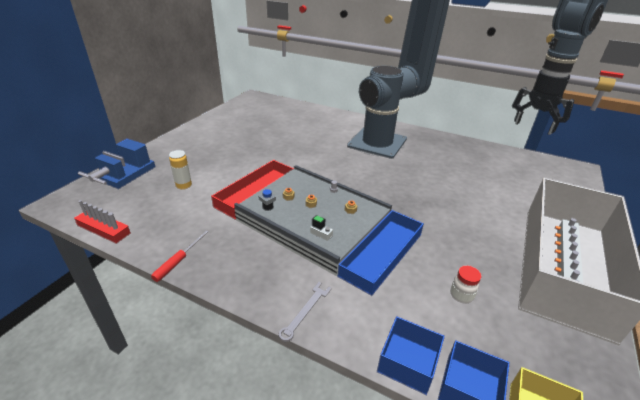

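View pics/side0.png

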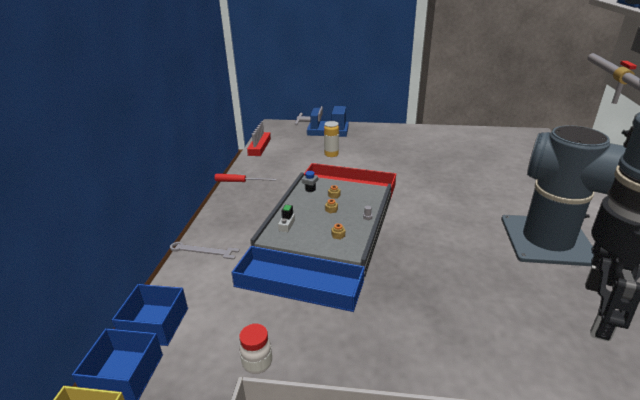

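Blue tray is at the board's left (+y) end. The fittings are at about scene (289,192), (311,200), (351,206), with the valve at (320,225), regulator at (267,198) and union at (334,186).

```bash
cat > h.py <<'E'
import numpy as np,cv2
def ray(s,uv):
    T=s["cam_to_world"];d=T[:3,:3]@[(uv[0]-s["cx"])/s["fx"],(uv[1]-s["cy"])/s["fy"],1.];return T[:3,3],d
def plane(s,uv,z):
    o,d=ray(s,uv);return (o+d*(z-o[2])/d[2])
def tri(a,ua,b,ub):
    A=[];B=[]
    for s,u in((a,ua),(b,ub)):
        o,d=ray(s,u);d=d/np.linalg.norm(d);P=np.eye(3)-np.outer(d,d);A.append(P);B.append(P@o)
    return np.linalg.solve(sum(A),sum(B))
def blobs(img,lo,hi,box,amin=3):
    h=cv2.cvtColor(img,cv2.COLOR_RGB2HSV);m=cv2.inRange(h,np.array(lo),np.array(hi))
    x0,y0,x1,y1=box;k=np.zeros_like(m);k[y0:y1,x0:x1]=m[y0:y1,x0:x1]
    n,_,st,c=cv2.connectedComponentsWithStats(k)
    return [(np.round(c[i],1).tolist(),st[i].tolist()) for i in range(1,n) if st[i,4]>=amin]
E
python3 - <<'E'
from h import *
S={n:dict(np.load(f"{n}0.npz")) for n in("scene","side")}
bx={"scene":(230,170,400,260),"side":(255,160,400,250)}
for n,s in S.items():
    for nm,lo,hi,z in(("collar",(4,200,150),(11,255,255),.074),("brass",(12,110,90),(28,255,255),.06),("green",(45,120,60),(80,255,255),.099),("knob",(105,120,60),(125,255,255),.1)):
        for c,st in blobs(s["img"],lo,hi,bx[n],4): print(n,nm,c,st,np.round(plane(s,c,z),3))
a=cv2.resize(S["scene"]["img"][160:295,205:430],None,fx=3.5,fy=3.5,interpolation=cv2.INTER_CUBIC)[:,:,::-1]
cv2.imwrite("pics/a.png",a)
b=cv2.resize(S["side"]["img"][160:310,230:405],None,fx=4,fy=4,interpolation=cv2.INTER_CUBIC)[:,:,::-1]
cv2.imwrite("pics/b.png",b)
E
```

```text
scene brass [288.4, 194.0] [284, 189, 10, 11, 83] [ 0.56  -0.085  0.06 ]
scene brass [311.0, 201.3] [307, 196, 10, 11, 81] [ 0.56  -0.009  0.06 ]
scene brass [350.7, 207.3] [346, 202, 11, 11, 90] [0.531 0.104 0.06 ]
scene green [318.3, 218.6] [314, 216, 9, 6, 35] [0.666 0.067 0.099]
scene knob [266.6, 192.8] [263, 189, 8, 8, 54] [ 0.634 -0.112  0.1  ]
scene knob [379.9, 241.2] [343, 210, 57, 50, 1612] [0.673 0.236 0.1  ]
side brass [334.0, 192.0] [329, 186, 11, 12, 103] [ 0.56 -0.09  0.06]
side brass [331.2, 206.1] [326, 199, 12, 14, 123] [ 0.559 -0.015  0.06 ]
side brass [338.1, 231.6] [332, 224, 13, 15, 142] [0.53 0.1  0.06]
side green [286.8, 207.6] [283, 205, 8, 6, 32] [0.662 0.065 0.099]
side knob [309.6, 174.1] [306, 171, 8, 8, 52] [ 0.632 -0.116  0.1  ]
side knob [260.8, 248.3] [255, 247, 16, 3, 32] [0.685 0.234 0.1  ]
```

View pics/a.png

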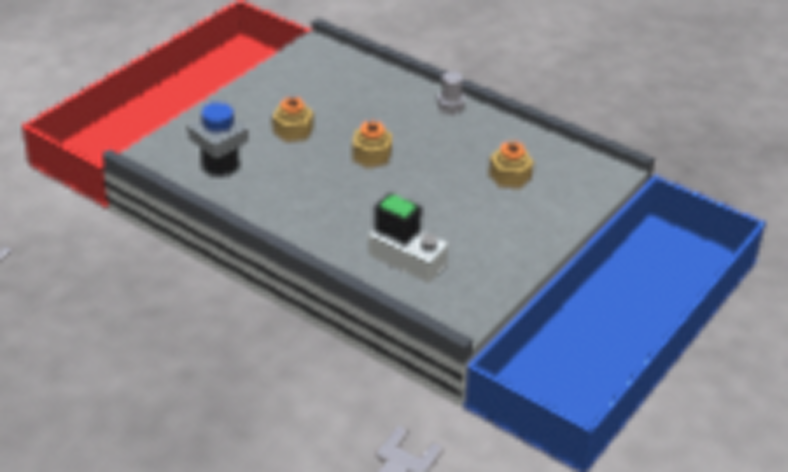

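View pics/b.png

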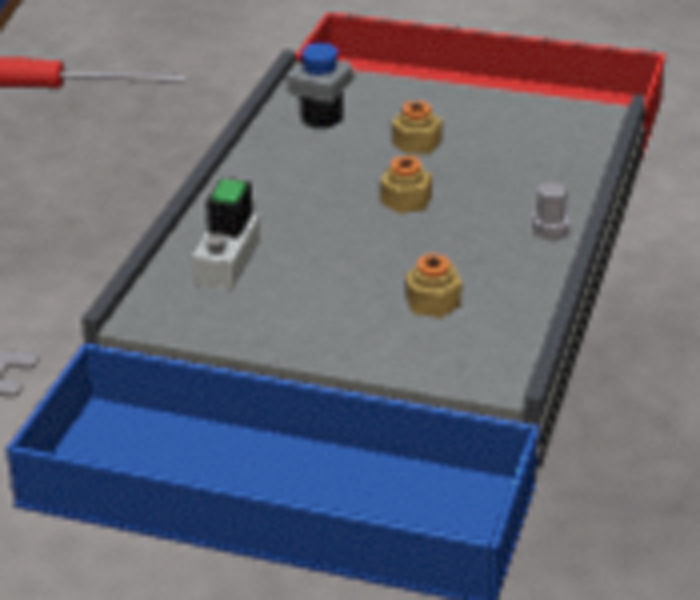

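Both crops show all three fittings upright, spaced apart and clear of the side objects. The union is at crop-a (452,92), and the valve is alone near the far rail.

```bash
python3 - <<'E'
from h import *
a,b=[dict(np.load(f"{n}0.npz")) for n in("scene","side")]
ca=lambda p:(205+(p[0]+.5)/3.5-.5,160+(p[1]+.5)/3.5-.5)
cb=lambda p:(230+(p[0]+.5)/4-.5,160+(p[1]+.5)/4-.5)
for n,p,q in(("fa",(292,104),(417,107)),("fb",(372,128),(405,162)),("fc",(512,149),(433,262)),("union top",(452,78),(551,190)),
 ("nearL",(650,163),(533,408)),("farL",(470,345),(93,325)),("nearR",(318,22),(640,100)),("farR",(110,155),(288,55)),("valve",(398,206),(231,187)),("valve base corner", (440,268),(215,286)),("trayout near",(762,225),(533,428)),("trayout far",(585,468),(12,455))):
    print(n,np.round(tri(a,ca(p),b,cb(q)),3))
for p in((653,163),(470,345),(315,22),(107,155)):print(np.round(plane(a,ca(p),.06),3))
for p in((533,408),(93,325),(640,100),(290,55)):print(np.round(plane(b,cb(p),.06),3))
E
```

```text
fa [ 0.56  -0.086  0.079]
fb [ 0.56 -0.01  0.08]
fc [0.531 0.102 0.079]
union top [0.463 0.017 0.082]
nearL [0.464 0.201 0.055]
farL [0.729 0.156 0.056]
nearR [ 0.404 -0.149  0.058]
farR [ 0.671 -0.194  0.058]
valve [0.662 0.064 0.099]
valve base corner [0.665 0.103 0.054]
trayout near [0.478 0.284 0.072]
trayout far [0.759 0.251 0.025]
[0.47  0.204 0.06 ]
[0.734 0.158 0.06 ]
[ 0.41  -0.149  0.06 ]
[ 0.677 -0.192  0.06 ]
[0.464 0.207 0.06 ]
[0.727 0.158 0.06 ]
[ 0.403 -0.149  0.06 ]
[ 0.669 -0.193  0.06 ]
```

```bash
python3 -m inch '[[[195,4,-5,0,-0.18],[195,8,-9.5,0,-0.36],[195,12,-14,0,-0.54],[195,16,-19,-1,-0.72],[195,20,-24,-2,-0.9],[195,24,-29,-4,-1.08],[195,28,-33.5,-6,-1.26],[195,32,-38,-8,-1.449],[195,36,-42,-10,-1.449],[195,37.3,-44.6,-12,-1.449],[195,37.3,-44.6,-12,-1.449],[195,37.3,-44.6,-12,-1.449]]]'; python3 - <<'E'
from workcell import sense,snapshot
import cv2
s=sense();print({k:s[k] for k in("clock","tcp_pos","tool_rot","opening","wrist_force")})
im=snapshot("side")["img"][100:300,220:420]
cv2.imwrite("pics/c.png",cv2.resize(im,None,fx=3,fy=3)[:,:,::-1])
E
```

```text
clock: 1.6
tcp_pos: [0.5224, 0.0574, 0.1221]
tool_rot: [-3.14, -0.0, 1.403]
wrist_force: [0.1, 0.2, -0.4]
opening: 0.0204
grasp_force: 0.0
{'clock': 1.6, 'tcp_pos': array([0.5224229 , 0.05743358, 0.12209801]), 'tool_rot': array([-3.14017421e+00, -3.58917518e-04,  1.40266016e+00]), 'opening': 0.02038183317927255, 'wrist_force': array([ 0.12309739,  0.19590781, -0.36543532])}
```

View pics/c.png

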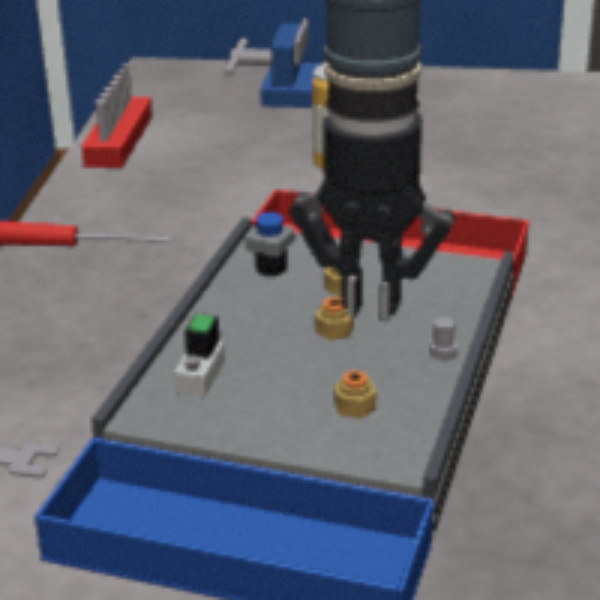

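The fingers hang at crop (370,300), behind fitting c, with clear space around them. I'll lower them and push c first.

```bash
python3 -m inch '[[[195,0,0,-3,0],[195,0,0,-5.5,0],[195,0,0,-5.5,0],[195,0.17,1,-5.5,0],[195,0.33,2,-5.5,0],[195,0.5,3,-5.5,0],[195,0.68,4,-5.5,0],[195,0.85,5,-5.5,0],[195,1.02,6,-5.5,0],[195,1.19,7,-5.5,0],[195,1.36,8,-5.5,0],[195,1.53,9,-5.5,0],[195,1.7,10,-5.5,0],[195,1.87,11,-5.5,0]]]'; python3 - <<'E'
from workcell import sense,snapshot
import cv2
im=snapshot("side")["img"][150:330,220:420]
cv2.imwrite("pics/d.png",cv2.resize(im,None,fx=3,fy=3)[:,:,::-1])
E
```

```text
clock: 3.4
tcp_pos: [0.5418, 0.1678, 0.0673]
tool_rot: [-3.141, -0.0, 1.403]
wrist_force: [-0.4, 0.1, 0.6]
opening: 0.02
grasp_force: 0.4
```

View pics/d.png

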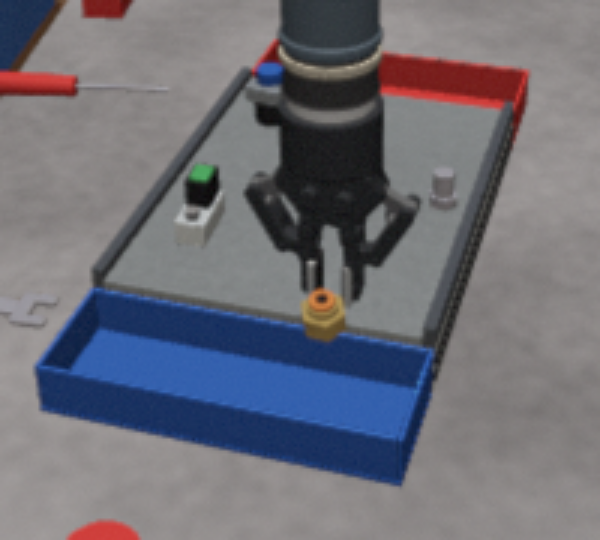

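Fitting c is upright at the board's end, crop (323,315), between the fingertips. I'll push it on over the edge.

```bash
python3 -m inch '[[[195,0.1,0.6,0,0],[195,0.2,1.2,0,0],[195,0.3,1.8,0,0],[195,0.4,2.4,0,0],[195,0.5,3,0,0],[195,0.6,3.6,0,0],[195,0.7,4.2,0,0],[195,0.7,4.2,0,0],[195,0.7,4.2,3,0],[195,0.7,4.2,8,0],[195,0.7,-1,8,0],[195,0.7,-6,8,0]]]'; python3 - <<'E'
from h import *
from workcell import sense,snapshot
A,B=snapshot("scene"),snapshot("side")
for n,s,bx in(("scene",A,(230,170,430,290)),("side",B,(225,160,400,310))):
    for c,st in blobs(s["img"],(8,110,60),(28,255,255),bx,8): print(n,c,st,np.round(plane(s,c,.06),3),np.round(plane(s,c,.02),3))
print(sense()["tcp_pos"])
E
```

```text
clock: 4.95
tcp_pos: [0.5495, 0.1063, 0.1487]
tool_rot: [3.139, -0.0, 1.404]
wrist_force: [-0.3, -0.2, -0.4]
opening: 0.0198
grasp_force: 0.0
scene [288.3, 193.5] [284, 188, 10, 12, 93] [ 0.558 -0.086  0.06 ] [ 0.509 -0.116  0.02 ]
scene [310.9, 200.5] [307, 195, 10, 12, 96] [ 0.557 -0.011  0.06 ] [ 0.508 -0.036  0.02 ]
scene [384.7, 233.6] [379, 228, 12, 12, 89] [0.594 0.227 0.06 ] [0.547 0.216 0.02 ]
side [229.2, 165.8] [225, 160, 10, 13, 25] [ 0.909 -0.222  0.06 ] [ 0.939 -0.298  0.02 ]
side [331.1, 191.6] [327, 185, 8, 13, 62] [ 0.568 -0.092  0.06 ] [ 0.576 -0.16   0.02 ]
side [330.4, 206.0] [326, 199, 11, 14, 116] [ 0.562 -0.015  0.06 ] [ 0.569 -0.079  0.02 ]
side [324.7, 273.5] [318, 267, 15, 15, 164] [0.543 0.255 0.06 ] [0.55 0.21 0.02]
[0.54895358 0.10278998 0.14776409]
```

c lies in the blue tray. Next I'll move between a and b and check the position before going down.

```bash
python3 -m inch '[[[195,0.2,-5,0,0],[195,0.4,-10,0,0],[195,0.5,-15.3,0,0],[195,0.5,-15.3,-3,0],[195,0.5,-15.3,-4,0],[195,0.5,-15.3,-4,0]]]'; python3 - <<'E'
from workcell import sense,snapshot
import cv2,numpy as np
print(sense()["tcp_pos"])
im=snapshot("scene")["img"][120:260,230:400];b=snapshot("side")["img"][120:260,250:400]
cv2.imwrite("pics/e.png",cv2.resize(np.hstack([im,b]),None,fx=2.5,fy=2.5)[:,:,::-1])
E
```

```text
clock: 5.8
tcp_pos: [0.5527, -0.045, 0.1061]
tool_rot: [-3.139, -0.0, 1.404]
wrist_force: [0.7, 0.6, -0.1]
opening: 0.0201
grasp_force: 0.0
[ 0.55273443 -0.04496922  0.10612983]
```

View pics/e.png

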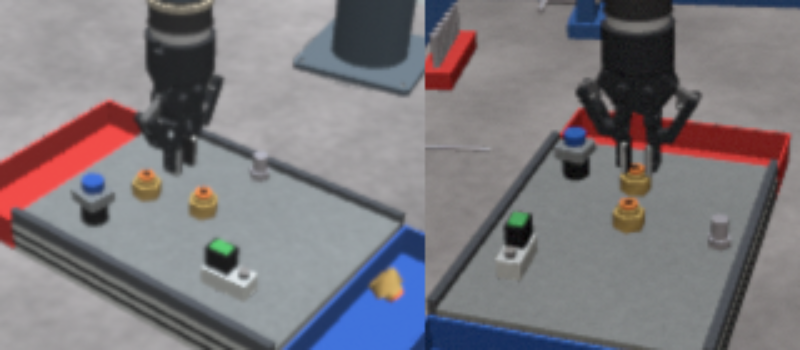

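The fingers are midway between a and b in both views (left view, fingertips (180,165), a (147,185), b (203,203)). Fitting c lies on its side in the blue tray. I'll go down and push b.

```bash
python3 -m inch '[[[195,0,-0.1,-2,0],[195,0,-0.1,-3.9,0],[195,0,-0.1,-3.9,0],[195,0.17,1,-3.9,0],[195,0.34,2,-3.9,0],[195,0.51,3,-3.9,0],[195,0.68,4,-3.9,0],[195,0.85,5,-3.9,0],[195,1.02,6,-3.9,0],[195,1.19,7,-3.9,0],[195,1.36,8,-3.9,0],[195,1.53,9,-3.9,0],[195,1.7,10,-3.9,0],[195,1.87,11,-3.9,0],[195,2.04,12,-3.9,0],[195,2.21,13,-3.9,0],[195,2.38,14,-3.9,0],[195,2.55,15,-3.9,0],[195,2.72,16,-3.9,0],[195,2.89,17,-3.9,0]]]'
python3 -m inch '[[[195,0.17,1,0,0],[195,0.34,2,0,0],[195,0.51,3,0,0],[195,0.6,3.6,0,0],[195,0.7,4.2,0,0],[195,0.8,4.8,0,0],[195,0.9,5.4,0,0],[195,1,6,0,0],[195,1.1,6.6,0,0],[195,1.2,7.2,0,0],[195,1.3,7.8,0,0],[195,1.3,7.8,0,0],[195,1.3,7.8,3,0],[195,1.3,7.8,8,0],[195,0.8,3,8,0],[195,0,-3,8,0]]]'; cat > m.py <<'E'
from h import *
from workcell import sense,snapshot
A,B=snapshot("scene"),snapshot("side")
for n,s,bx in(("scene",A,(230,170,430,290)),("side",B,(240,160,400,310))):
    for c,st in blobs(s["img"],(8,110,60),(28,255,255),bx,8): print(n,c,st,np.round(plane(s,c,.06),3),np.round(plane(s,c,.02),3))
    cv2.imwrite(f"pics/last_{n}.png",cv2.resize(s["img"][120:320,220:440],None,fx=2.5,fy=2.5)[:,:,::-1])
print(sense()["tcp_pos"])
E
python3 m.py
```

```text
clock: 8.4
tcp_pos: [0.5827, 0.1248, 0.0683]
tool_rot: [-3.142, -0.0, 1.403]
wrist_force: [-0.3, -0.8, 1.2]
opening: 0.0205
grasp_force: 0.4
clock: 10.4
tcp_pos: [0.5835, 0.0938, 0.1498]
tool_rot: [3.138, -0.0, 1.405]
wrist_force: [0.6, -0.0, -0.4]
opening: 0.0201
grasp_force: 0.0
scene [288.3, 193.5] [284, 188, 10, 12, 94] [ 0.558 -0.086  0.06 ] [ 0.509 -0.116  0.02 ]
scene [384.7, 233.6] [379, 228, 12, 12, 89] [0.594 0.227 0.06 ] [0.547 0.216 0.02 ]
scene [389.4, 248.4] [383, 243, 13, 11, 111] [0.642 0.255 0.06 ] [0.598 0.247 0.02 ]
side [333.7, 191.9] [328, 185, 12, 13, 115] [ 0.561 -0.091  0.06 ] [ 0.568 -0.159  0.02 ]
side [324.8, 273.6] [318, 267, 15, 15, 162] [0.543 0.256 0.06 ] [0.549 0.21  0.02 ]
side [299.8, 279.8] [293, 275, 14, 10, 104] [0.593 0.281 0.06 ] [0.602 0.237 0.02 ]
[0.58212011 0.08879763 0.14862845]
```

b is in the tray too, at (0.60, 0.24). I'll push a last, easing it toward +x near the end so it doesn't land on b.

```bash
python3 -m inch '[[[195,-1,-5,0,0],[195,-2,-10,0,0],[195,-3,-15,0,0],[195,-3,-20,0,0],[195,-3,-21.9,0,0],[195,-3,-21.9,0,0],[195,-3,-21.9,-4,0],[195,-3,-21.9,-8,0],[195,-3,-21.9,-8,0]]]'
python3 -m inch '[[[195,0.19,1,0,0],[195,0.37,2,0,0],[195,0.56,3,0,0],[195,0.75,4,0,0],[195,0.94,5,0,0],[195,1.12,6,0,0],[195,1.31,7,0,0],[195,1.5,8,0,0],[195,1.68,9,0,0],[195,1.87,10,0,0],[195,2.06,11,0,0],[195,2.25,12,0,0],[195,2.43,13,0,0],[195,2.62,14,0,0],[195,2.81,15,0,0],[195,3,16,0,0],[195,3.18,17,0,0],[195,3.37,18,0,0],[195,3.55,19,0,0]]]'; python3 m.py
```

```text
clock: 11.62
tcp_pos: [0.5501, -0.122, 0.0649]
tool_rot: [-3.134, -0.002, 1.405]
wrist_force: [0.4, 0.2, 0.5]
opening: 0.0202
grasp_force: 0.0
clock: 14.0
tcp_pos: [0.5882, 0.0658, 0.0683]
tool_rot: [-3.142, 0.0, 1.403]
wrist_force: [0.3, -1.1, 1.1]
opening: 0.0203
grasp_force: 0.8
scene [338.0, 216.9] [333, 211, 11, 13, 117] [0.589 0.09  0.06 ] [0.542 0.071 0.02 ]
scene [384.7, 233.6] [379, 228, 12, 12, 90] [0.594 0.227 0.06 ] [0.547 0.216 0.02 ]
scene [389.4, 248.4] [383, 243, 13, 11, 111] [0.642 0.255 0.06 ] [0.598 0.247 0.02 ]
side [313.4, 227.1] [307, 219, 14, 16, 160] [0.593 0.087 0.06 ] [0.602 0.03  0.02 ]
side [324.7, 273.5] [318, 267, 15, 15, 164] [0.543 0.255 0.06 ] [0.55 0.21 0.02]
side [299.8, 279.8] [293, 275, 14, 10, 104] [0.593 0.281 0.06 ] [0.602 0.237 0.02 ]
[0.58820553 0.06661062 0.06813584]
```

View pics/last_side.png

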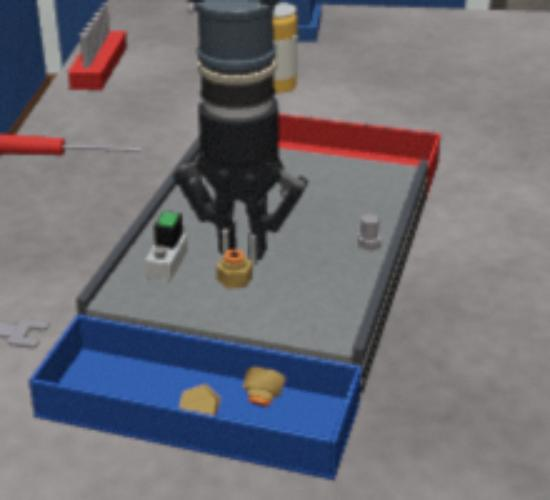

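Fitting a is upright in the cradle at crop (235,268), clear of the valve. The other two lie in the blue tray at (200,402) and (263,385).

```bash
python3 -m inch '[[[195,0.18,1,0,0],[195,0.36,2,0,0],[195,0.54,3,0,0],[195,0.75,4,0,0],[195,1.2,4.9,0,0],[195,1.65,5.8,0,0],[195,2.1,6.7,0,0],[195,2.55,7.6,0,0],[195,3,8.4,0,0],[195,3.4,9.1,0,0],[195,3.8,9.8,0,0],[195,4.2,10.5,0,0],[195,4.6,11.2,0,0],[195,5,11.9,0,0],[195,5.3,12.5,0,0],[195,5.4,13.1,0,0],[195,5.4,13.1,0,0],[195,5.4,13.1,4,0],[195,5.4,13.1,9,0],[195,3,9,12,0]]]'; python3 -m inch '[[[195,-5,-2,3,0],[195,-10,-4,5,0],[195,-10,-4,5,0],[195,-10,-4,5,0]]]'; python3 m.py
```

```text
clock: 16.6
tcp_pos: [0.6197, 0.1565, 0.1907]
tool_rot: [3.138, -0.002, 1.406]
wrist_force: [0.1, -0.7, 0.1]
opening: 0.0199
grasp_force: 0.0
clock: 17.1
tcp_pos: [0.5185, 0.115, 0.2385]
tool_rot: [3.14, -0.0, 1.402]
wrist_force: [-0.5, 0.2, 0.1]
opening: 0.0199
grasp_force: 0.0
scene [384.7, 233.6] [379, 228, 12, 12, 89] [0.594 0.227 0.06 ] [0.547 0.216 0.02 ]
scene [387.1, 253.1] [379, 243, 17, 23, 227] [0.661 0.256 0.06 ] [0.619 0.247 0.02 ]
side [324.7, 273.5] [318, 267, 15, 15, 163] [0.543 0.255 0.06 ] [0.55 0.21 0.02]
side [282.8, 277.3] [276, 274, 13, 8, 77] [0.63  0.277 0.06 ] [0.642 0.233 0.02 ]
side [300.3, 279.7] [293, 275, 15, 10, 107] [0.592 0.28  0.06 ] [0.601 0.236 0.02 ]
[0.51875223 0.115273   0.23740793]
```

View pics/last_side.png

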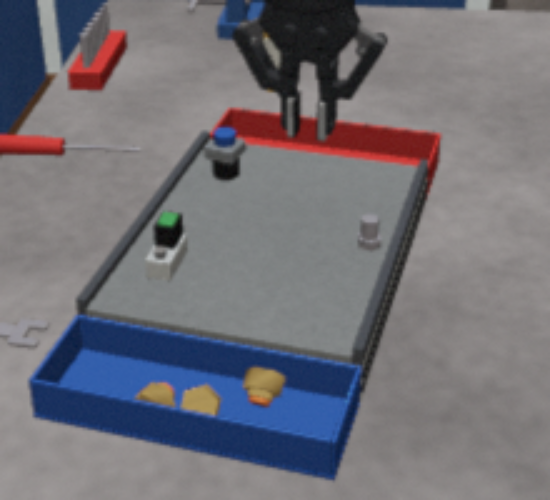

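View pics/last_scene.png

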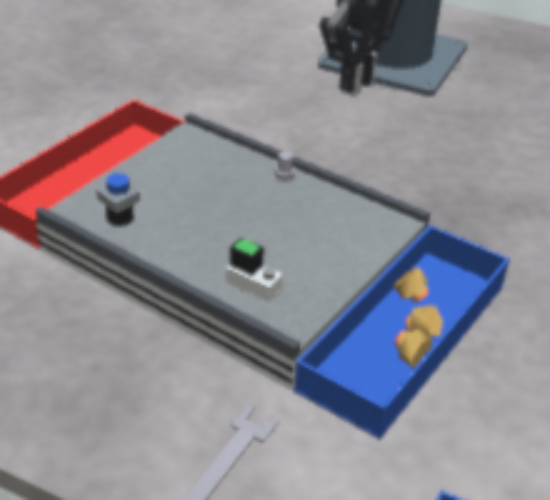

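All three fittings are on the blue tray's floor (scene crop (412,284), (424,322), (413,346)). The board is clear, with the valve, regulator and union where they were.

```bash
python3 -c "from workcell import sign_off;print(sign_off())"
```

```text
the job is handed in; nothing more can be done
None
```

All three brass fittings were slid off the board into the blue tray without being lifted, the other items were left standing where they were, and the job was handed in at about 17 s.

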